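# Clamp a shelving crank in the repair jig

## Task

The drive crank of a mobile shelf lies loose at the mouth of the repair jig's channel. Slide it along the channel, flat on the plate, until its nose is fully home against the end stop, but press gently, so that the stop is not shoved out of its setting; then push the toggle clamp's handle over past its dead point, down to its own stop without forcing it, so that the rubber pad holds the crank. Let go and leave everything else on the bench where it is.

Things in the scene. Friction and masses are not known exactly. Their poses are not given: they have to be found in the camera images.
- jig: repair jig screwed to the table: dark steel base plate 160 x 340 mm, 12 mm thick (x -50 to +110, y -250 to +90 mm in its frame), origin on the table below the channel's centre line (x = 0). Its +y axis is the way the crank slides home. The toggle clamp stands on the plate at x = +33 to +103, y = +5 to +55 mm; its sheet steel cheeks reach 66 mm above the table
- channel_mouth (a point): middle of the channel's entrance on its floor (the plate's top, z = 12 mm), at y = -20 mm in the jig's frame; axes as the jig's. From here two aluminium rails 10 mm high, inner faces 43 mm apart, run 100 mm along +y; before it the rails flare outwards over 42 mm, to about 84 mm wide
- stop (a joint): how far the end stop has been shoved back out of its setting, m; 0 = as set. The stop is a steel block 38 mm wide, 16 mm long, top 16 mm above the plate, across the channel's far end. It is set anew each time: its face lies anywhere from 65 to 85 mm beyond the channel_mouth along the jig's +y, not reported. Friction holds it: it slips if pressed with more than about 9 N
- feeler (a joint): brass feeler pin, diameter 6 mm, in the middle of the stop's front face, 8 mm above the plate; how far it is pushed in, m: 0 = out (3 mm proud of the face), about 0.003 = pushed flush, the crank's nose is on the face. Its spring is very light (under 1 N) and does not push the crank back
- crank: the shelving crank: flat steel bar 40 mm wide (x), 150 mm long (y), 12 mm thick, with an upright round black post, diameter 26 mm, rising 60 mm from the bar's top at y = -60 mm. About 0.3 to 0.6 kg. Origin: centre of the bar's underside; +y points from the post to the nose, z up
- crank_nose (a point): middle of the crank's front end face (y = +75 mm, 6 mm above the underside): it must meet the end stop's front face
- crank_post (a point): point on the post's axis 38 mm above the bar's top (50 mm above the underside; the post's top is 22 mm higher): the place to grasp; axes as the crank's
- clamp_handle (a joint): handle angle, rad: 0 = open (handle stands up, 68 degrees above level, leaning to the jig's +x), grows as it is pushed over to the jig's +x and down. The pad meets the crank at about 0.71; dead point 0.98; rigid handle stop 1.10 (handle nearly level). Friction holds it where it is left; short of the dead point the loaded pad pushes it back a little. Needs up to about 10 N at the grip
- stem (a joint): how far the handle's stem is bent about the pivot, rad; 0 = unloaded, plus = bent the closing way. It is stiff: 10 N across the stem at the grip bends it by 0.014; it must not be bent beyond 0.055 (about 38 N), as when the grip is pressed on after the handle has reached its stop
- handle_grip (a point): centre of the handle's crosswise round rubber grip: diameter 20 mm, 52 mm long, lying parallel to the jig's y axis, 100 mm from the pivot on a 12 mm round stem
- handle_pivot (a point): the handle's pivot axis (parallel to the jig's y axis), 57 mm above the table. Grip centre = pivot + 100 mm * (cos(a), 0, sin(a)) in the jig's frame, with a = 1.18 - joint value
- pad: round rubber pad, diameter 20 mm, sprung, on the end of the clamp arm; origin: centre of its underside. It swings down onto the crank's bar at x = -15, y = +30 mm in the jig's frame as the handle closes, and then presses with some 18 N
- spanner: bystander: small spanner, 110 mm long, lying on the jig plate's clear side
- washer: bystander: washer, diameter 32 mm, lying on the jig plate's clear side
- handwheel: bystander: black shelving handwheel, diameter 144 mm, 32 mm thick, lying beyond the jig
- jar: bystander: jar, diameter 64 mm, 75 mm high
- screwdriver: bystander: screwdriver lying on the table
- tape_core: bystander: cardboard core, diameter 90 mm, 48 mm high
- label_frame: bystander: flat steel label frame, 90 x 60 mm, 6 mm thick
Not all that is in view belongs to the job. There is more than one size of the crank; the job needs the middle-sized.

How it is judged (in metres and radians):
On the way, in this order (a step that is already met when the one before it is completed fails the run):
1. the crank lies in the channel with its nose home against the end stop, the feeler pin pushed in to within 1.5 mm of flush (value of joint feeler above 0.0015 m and y of crank_nose in the frame of channel_mouth above 0.055 m and x of crank_nose in the frame of channel_mouth between -0.006 and 0.006 m and z of crank_nose in the frame of channel_mouth below 0.009 m), for 0.2 s.
2. the clamp handle is past its dead point at its stop and the pad presses on the crank (value of joint clamp_handle above 1.06 rad and contact force between pad and crank above 10 N), for 0.2 s.
At the end, for the whole second after the job is handed in: the crank lies flat in the channel with its nose home against the end stop (feeler pin pushed in more than 1.5 of its 3 mm), the clamp handle rests past the dead point at its stop (joint above 1.06), the pad presses on the crank with more than 10 N, and the crank is at rest (all of step 1 and all of step 2 and linear speed of crank below 0.01 m/s); the robot touches nothing.
It fails at once if the end stop is shoved more than 3 mm out of its setting (value of joint stop above 0.003 m).
It fails at once if the handle is forced so that its stem bends by more than 0.055 rad (about 38 N at the grip) (value of joint stem above 0.055 rad or value of joint stem below -0.055 rad).
It fails at once if a bystander is moved by more than 25 mm (distance of any of spanner, washer, handwheel, jar, screwdriver, tape_core, label_frame from where it was at the start of the episode above 0.025 m).
It also fails if it takes over 54 s, if anything falls off the work surface, if the arm or the gripper's body presses on something with over 40 N, if the wrist force passes 120 N, or if a joint passes its speed limit or range.

## Robot

A 6-joint arm with a two-finger parallel gripper is mounted at the origin on the work surface. World frame = base frame: x ahead of the robot, y to its left, z up, the work surface at z = 0. Lengths are in m, angles in degrees, forces in N, time in s.
With the tool pointing down it reaches from about 0.4 to 0.825 m from the base axis. Payload 7 kg.
Tool frame: the origin (TCP) lies on the centre line of the jaws, within the pads' length; the fingertips stand 19 mm ahead of it and the grasp point (between the pads) is the TCP (r.tip_extent is the distance from the TCP to the fingertips, in m); z points along the fingers, y is the line along which they close (so a half turn about z gives the same grasp; the last joint's range is limited). The gripper opens to 88 mm and grips with 3 to 60 N. Pads are 19 mm wide; open, the fingers measure 130 mm over their backs; the gripper's body (78 mm by 193 mm) begins 47 mm behind the grasp point.
Start: joints at [86.007, 20.546, 0.682, 0, -70.136, -16.507], TCP at [0.236, 0.632, 0.246] pointing down, gripper open.
Joint ranges: [-176.03, 176.03], [-82.01, 121.73], [-58.28, 71.71], [-173.87, 95.51], [-174.79, -0.11], [-173.66, 173.66]. Speed limits (degrees/s): [136.94, 136.94, 172.46, 180, 180, 180].

## Interface

Orientations are given as [roll, pitch, yaw] about the fixed x, y, z axes, in that order (R = Rz(yaw) Ry(pitch) Rx(roll)).
In Python, from plant import r gives the robot as it stands. The module is installed in compiled form; this text tells all that it offers.
- The arm moves only by the tool jog_arm, never from a script. Its argument "deltas" is a list that holds one entry, the list of rows, each a list of 5 numbers: the opening, from -1 (shut) to 1 (fully open), then the shift along the world's x, y, z in cm, then the turn about the world's z in rad. In form: [[[claw, dx, dy, dz, turn], ...]]. A call has 1 to 8 rows; each row shifts and turns the commanded pose from where the row before left it; what a row does not reach is not made up. A row lasts 1/8 s, in which the tool goes at most 62.5 mm and 10.7 degrees, less where a joint would pass 70% of its speed; a pose out of reach is approached as far as the arm can. A call with a gripper value outside its range is refused whole. The fingers move at their own pace and stop on an object; "force" is the grip in N (left out, the last holds). Time passes only in rows, so rows that do not move let the fingers close. It gives the time, the measured TCP pose, the force, the opening and the grip force at its end, in the units of the state.
- r.get_state(): the state, without advancing time (a new reading comes with each control period).
- r.capture(name): name is "side" or "top"; returns the picture (480x640x3 uint8, blue, green, red); there is no depth.
- r.camera_info(name): a dict with "fx", "fy", "cx", "cy" (pixels), "k1" (the pictures are not rectified: a ray, as slopes to the right and down, at radius r is drawn at 1 + k1 r^2 times it, then the intrinsics apply), "view" (4x4, takes a point from world to camera coordinates). Camera axes: x right, y up, looking along -z (the intrinsics and any distortion apply to the point x, -y, -z); pixel columns grow to the right and rows downward; lengths in m; the calibration is good to about 2 mm. A picture is of the moment at which its call begins. camera_info takes no time and is no camera call.
- r.close_job(): hands the job in; it is judged then, once.
The state is a dict: "time_s": time; "joints": joint angles; "qd": joint speeds; "joint_torque": joint torques, N m; "tcp_pos": TCP position; "eef_rot": TCP orientation; "contact_force": force on the tool from outside, world axes, zero at the start; "moment": the same for the moment, N m; "gripper_width": finger opening in m; "gripper_force": force on a finger pad.
Only numpy, scipy, OpenCV 4.12 (cv2) and the standard library are available. Lean on these libraries where they do the work, as an engineer would, in place of code of your own. Each camera call takes 0.05 s, during which the arm holds its last target. There are 200 camera calls.

## Working session

There is one attempt and no reset: what is moved stays moved. The work goes in short steps, Python scripts to look and compute and a tool call to move; the robot and the scene stay as the last step left them, time stands still between calls to the robot, and variables do not carry over. Pictures are saved under pics/ and viewed, at most 10 in all, crops included, and the job is handed in when it is done.

Besides the shell and the picture viewer there is one more tool, called after ">>>" as a command line: name --argument value ..., lists and objects as JSON in quotes. jog_arm: Moves the arm, as the interface text tells. Its arguments: {"type":"object","properties":{"deltas":{"type":"array"},"force":{"type":"number"}},"required":["deltas"]}

```bash
mkdir -p pics
cat > h.py <<'E'
import numpy as np, cv2
from plant import r
def ray(n,u,v):
    c=r.camera_info(n); V=np.array(c["view"])
    d=np.array([(u-c["cx"])/c["fx"],(v-c["cy"])/c["fy"]]); p=d.copy()
    for _ in range(20): p=d/(1+c["k1"]*(p@p))
    R=V[:3,:3]; return -R.T@V[:3,3], R.T@np.array([p[0],-p[1],-1])
def at(n,u,v,z):
    o,d=ray(n,u,v); return o+d*(z-o[2])/d[2]
def proj(n,P):
    c=r.camera_info(n); V=np.array(c["view"]); q=V[:3,:3]@np.array(P)+V[:3,3]
    p=np.array([q[0],-q[1]])/-q[2]; p=p*(1+c["k1"]*(p@p))
    return np.array([p[0]*c["fx"]+c["cx"],p[1]*c["fy"]+c["cy"]])
def tri(a,b):
    (o1,d1),(o2,d2)=ray("top",*a),ray("side",*b)
    s=np.linalg.lstsq(np.c_[d1,-d2],o2-o1,rcond=None)[0]; A=o1+s[0]*d1;B=o2+s[1]*d2
    return (A+B)/2,np.linalg.norm(A-B)
E
python3 - <<'E'
from h import *
for n in("top","side"):
    cv2.imwrite(f"pics/{n}0.png",r.capture(n)); i=r.camera_info(n); print(n,i["fx"],i["cx"],i["cy"],i["k1"],ray(n,320,240))
print(r.get_state())
E
```

```text
top 604.0599072522782 318.1409936060982 236.2614100799096 0.0504528787635074 (array([0.31871407, 0.02811093, 1.57849524]), array([ 0.13109497, -0.02621064, -0.99104737]))
side 487.1056992288605 330.68590000306904 237.61605476057352 -0.033840212617565625 (array([ 0.04380336, -0.65106337,  0.9127016 ]), array([ 0.39321782,  0.59414355, -0.702053  ]))
{'time_s': 0.1, 'joints': array([ 8.60060145e+01,  2.05870115e+01,  6.40370014e-01, -1.71226432e-02,
       -7.01375061e+01, -1.65044452e+01]), 'qd': array([ 0.04211982, -0.07183591,  0.12553597,  0.07749139, -0.08669185,
       -0.01170801]), 'joint_torque': array([-2.05079392e-03, -5.84164131e+01,  2.93748897e+01,  7.01556936e+00,
        1.01646248e-02, -5.36915366e-05]), 'tcp_pos': array([0.23628304, 0.63185942, 0.24473214]), 'eef_rot': array([ 1.79914746e+02, -8.47337632e-03, -2.05042539e+01]), 'contact_force': array([ 0.66067237,  0.42259624, -0.20684692]), 'moment': array([-0.00109234,  0.01942533, -0.03105178]), 'gripper_force': 0.0, 'gripper_width': 0.08752147887084873}
```

View pics/top0.png

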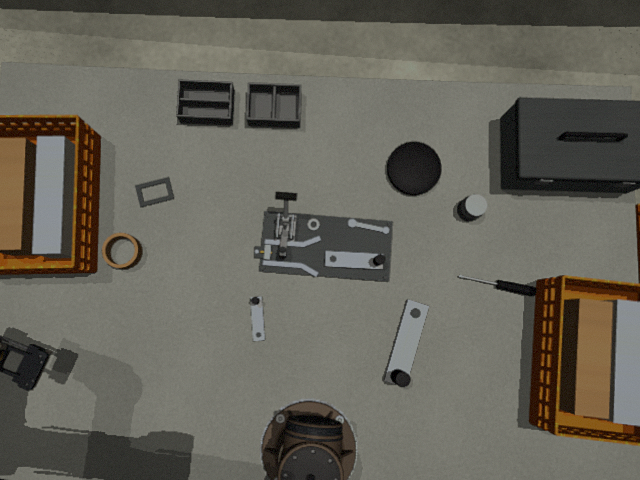

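View pics/side0.png

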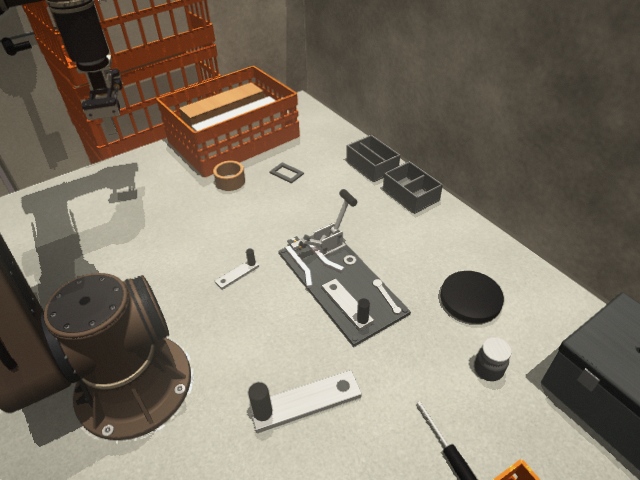

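Seen: three cranks in the top view: small (257,318), one on the jig plate (355,260, post 378,260), large (405,345). The one at the jig mouth looks middle-sized, so I'll check its length in a crop.

Run:
```python
from h import *
t=cv2.imread("pics/top0.png")[180:295,245:405]; s=cv2.imread("pics/side0.png")[175:355,265:425]
cv2.imwrite("pics/tc.png",cv2.resize(t,None,fx=5,fy=5,interpolation=cv2.INTER_CUBIC))
cv2.imwrite("pics/sc.png",cv2.resize(s,None,fx=3.3,fy=3.3,interpolation=cv2.INTER_CUBIC))
```

```text
(no output)
```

View pics/tc.png

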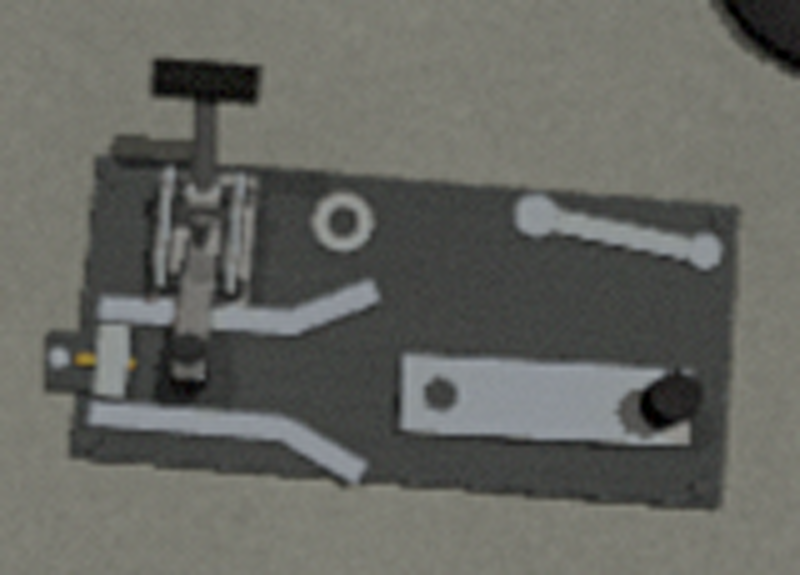

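View pics/sc.png

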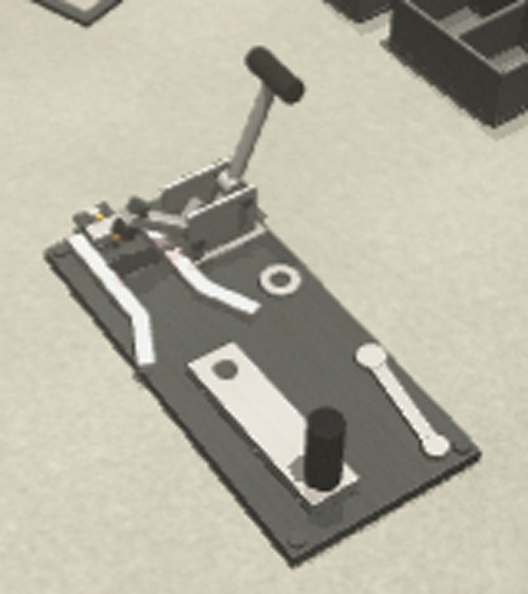

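Top crop: the plate crank's bar has corners (402,353),(692,370),(690,444),(400,430). Its post is at (672,398), the grip at (207,81) and the stop's front face at x≈130. Next I'll compute positions and sizes.

Run:
```python
from h import *
np.set_printoptions(precision=4,suppress=True)
T=lambda x,y,z:at("top",(x+.5)/5+244.5,(y+.5)/5+179.5,z)
S=lambda x,y:((x+.5)/3.3+264.5,(y+.5)/3.3+174.5)
pl=np.array([T(*p,.012) for p in[(97,157),(740,207),(718,508),(70,458)]])[:,:2]
J=np.array([(110,90),(110,-250),(-50,-250),(-50,90)])/1000
def fit(a,b):
    ca,cb=a.mean(0),b.mean(0); H=(a-ca).T@(b-cb); th=np.arctan2(H[0,1]-H[1,0],H[0,0]+H[1,1])
    R=np.array([[np.cos(th),-np.sin(th)],[np.sin(th),np.cos(th)]]); t=cb-R@ca
    return th,R,t,np.abs(b-(a@R.T+t)).max()
th,R,t,e=fit(J,pl); print("jig",np.degrees(th),t,e)
toJ=lambda P:R.T@(P[:2]-t)
cr=np.array([T(*p,.024) for p in[(402,353),(692,370),(690,444),(400,430)]])[:,:2]
C=np.array([(20,75),(20,-75),(-20,-75),(-20,75)])/1000
tc,Rc,tt,e=fit(C,cr); print("crank",np.degrees(tc),tt,e,"len",np.linalg.norm(cr[0]-cr[1]),np.linalg.norm(cr[1]-cr[2]),"inJ",toJ(tt),"post",Rc@[0,-.06]+tt, "nose J",toJ(Rc@[0,.075]+tt))
print("post top vis",T(677,392,.084),"side",at("side",*S(326,416),.084))
print("tri posttop",tri(((677)/5+244.5,392/5+179.5),S(326,416)))
print("stop face J",toJ(T(130,360,.028)),toJ(T(113,360,.028)))
for p in[(285,318,),(275,428)]: print("rail J",toJ(T(*p,.022)))
g,err=tri((207/5+244.6,81/5+179.6),S(275,75)); print("grip",g,err,toJ(g))
print("side checks plate corners",[ (np.round(toJ(at("side",*S(*p),.012)),4)) for p in[(480,456),(292,562),(46,256)]])
print("side crank nose",[toJ(at("side",*S(*p),.024)) for p in[(188,365),(237,343),(357,478),(311,503)]])
```

```text
jig -2.66098460155219 [0.4847 0.0519] 0.001855676745434215
crank -1.152003959901295 [ 0.4765 -0.102 ] 0.0008269192921295243 len 0.15078943340055648 0.0385081878355506 inJ [-0.001  -0.1542] post [ 0.4753 -0.162 ] nose J [-0.003  -0.0792]
post top vis [ 0.4761 -0.1622  0.084 ] side [ 0.477  -0.1575  0.084 ]
tri posttop (array([ 0.4751, -0.1609,  0.0891]), np.float64(0.0016704808208026444))
stop face J [0.0019 0.0617] [0.0013 0.0704]
rail J [ 0.0308 -0.0161]
rail J [-0.0267 -0.0155]
grip [0.6117 0.0755 0.1501] 0.0011482005054275712 [0.1258 0.0295]
side checks plate corners [array([ 0.106 , -0.2524]), array([-0.0517, -0.2509]), array([-0.0518,  0.0832])]
side crank nose [array([-0.0238, -0.08  ]), array([ 0.0171, -0.0821]), array([ 0.0181, -0.227 ]), array([-0.0196, -0.2264])]
```

The plate crank's bar measures 151 x 39 mm, so it's the middle-sized one. The jig yaw is -2.7°, the post is at about (0.4755,-0.1615), and the stop face is at jig y≈0.062. Moving above the post now, with the jaws to close along the jig's x.

>>> jog_arm --deltas '[[[1, 4, -4, 0, -0.1], [1, 4, -4, 0, -0.1], [1, 4, -4, 0, -0.1], [1, 4, -4, 0, -0.1], [1, 4, -4, 0, -0.1], [1, 4, -4, 0, -0.1], [1, 0, -4.5, 0, -0.1], [1, 0, -4.5, 0, -0.1]]]'

```text
time_s: 1.1
tcp_pos: [0.4765, 0.3003, 0.2448]
eef_rot: [179.9, -0.0, -66.6]
contact_force: [0.6, -1.3, 0.6]
gripper_width: 0.0878
gripper_force: 0.0
```

>>> jog_arm --deltas '[[[1, 0, -5, 0, -0.1], [1, 0, -5, 0, -0.1], [1, 0, -5, 0, -0.1], [1, 0, -5, 0, -0.1], [1, 0, -5, 0, -0.06], [1, 0, -5, 0, 0], [1, 0, -5, 0, 0], [1, 0, -5, 0, 0]]]'

```text
time_s: 2.1
tcp_pos: [0.476, -0.0993, 0.2455]
eef_rot: [-180.0, 0.0, -92.7]
contact_force: [0.8, -0.0, -0.6]
gripper_width: 0.0874
gripper_force: 0.0
```

>>> jog_arm --deltas '[[[1, 0, -3.1, 0, 0], [1, 0, -3.1, 0, 0], [1, 0, 0, -4.5, 0], [1, 0, 0, -4.5, 0], [1, 0, 0, -4.5, 0], [1, 0, 0, -3, 0], [1, 0, 0, -1.5, 0], [1, 0, 0, 0, 0]]]'

```text
time_s: 3.1
tcp_pos: [0.476, -0.1598, 0.065]
eef_rot: [179.9, -0.0, -92.7]
contact_force: [0.6, 0.8, 1.3]
gripper_width: 0.0873
gripper_force: 0.0
```

>>> jog_arm --deltas '[[[-0.2, 0, 0, 0, 0], [-0.4, 0, 0, 0, 0], [-0.5, 0, 0, 0, 0], [-0.6, 0, 0, 0, 0], [-0.6, 0, 0, 0, 0], [-0.6, 0, 0, 0, 0], [-0.6, 0, 0, 0, 0], [-0.6, 0, 0, 0, 0]]]' --force 6

```text
time_s: 4.1
tcp_pos: [0.4759, -0.1598, 0.0654]
eef_rot: [179.9, -0.0, -92.7]
contact_force: [-1.4, -0.3, 1.7]
gripper_width: 0.0261
gripper_force: 6.0
```

Post grasped (26.1 mm opening). Sliding it along the jig's +y.

>>> jog_arm --deltas '[[[-0.6, 0.05, 1, 0, 0], [-0.6, 0.05, 1, 0, 0], [-0.6, 0.05, 1, 0, 0], [-0.6, 0.05, 1, 0, 0], [-0.6, 0.05, 1, 0, 0], [-0.6, 0.04, 1, 0, 0], [-0.6, 0.04, 1, 0, 0], [-0.6, 0.04, 1, 0, 0]]]' --force 10

```text
time_s: 5.1
tcp_pos: [0.4804, -0.0791, 0.0657]
eef_rot: [-180.0, 0.0, -92.7]
contact_force: [1.3, -3.6, -1.6]
gripper_width: 0.0252
gripper_force: 10.0
```

>>> jog_arm --deltas '[[[-0.6, 0.04, 1, 0, 0], [-0.6, 0.05, 1, 0, 0], [-0.6, 0.05, 1, 0, 0], [-0.6, 0.02, 0.5, 0, 0], [-0.6, 0.02, 0.4, 0, 0], [-0.6, 0, 0, 0, 0], [-0.6, 0, 0, 0, 0]]]'

```text
time_s: 5.98
tcp_pos: [0.4819, -0.0404, 0.0654]
eef_rot: [-180.0, 0.0, -92.7]
contact_force: [1.0, 2.6, -3.4]
gripper_width: 0.0257
gripper_force: 10.0
```

Run:
```python
from h import *
s=r.get_state();print(s["tcp_pos"],s["contact_force"],s["moment"])
t=r.capture("top")[195:285,245:385]; s=r.capture("side")[205:335,265:385]
a=cv2.resize(t,(800,514),interpolation=cv2.INTER_CUBIC)
cv2.imwrite("pics/tc2.png",a)
cv2.imwrite("pics/sc2.png",cv2.resize(s,None,fx=4.5,fy=4.5,interpolation=cv2.INTER_CUBIC))
```

```text
[ 0.48193688 -0.04039687  0.06543585] [ 1.04112363  2.61761365 -3.35697554] [ 0.86282594 -0.45572585 -0.20112186]
```

View pics/sc2.png

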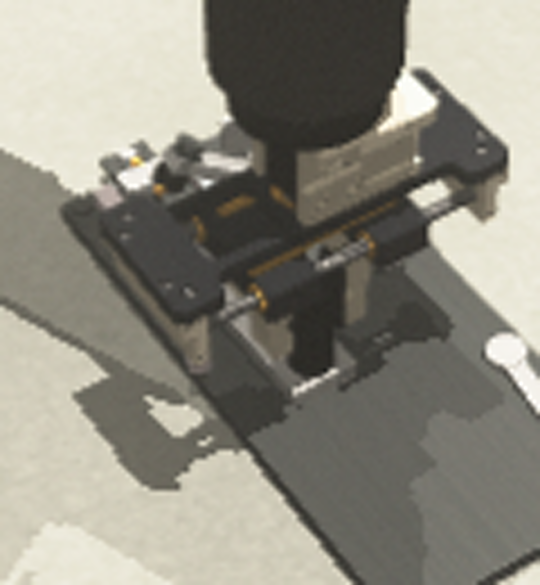

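The crank is in the channel, nose about 19 mm from the stop. Easing forward with a lighter grip, which limits the push.

>>> jog_arm --deltas '[[[-0.6, 0.02, 0.3, 0, 0], [-0.6, 0.02, 0.3, 0, 0], [-0.6, 0.01, 0.3, 0, 0], [-0.6, 0.01, 0.2, 0, 0], [-0.6, 0.01, 0.2, 0, 0], [-0.6, 0, 0.1, 0, 0], [-0.6, 0, 0, 0, 0]]]' --force 6

```text
time_s: 6.95
tcp_pos: [0.4826, -0.0266, 0.0655]
eef_rot: [180.0, 0.0, -92.7]
contact_force: [0.5, -0.6, -3.7]
gripper_width: 0.0259
gripper_force: 6.0
```

>>> jog_arm --deltas '[[[-0.6, 0, 0.05, 0, 0], [-0.6, 0, 0.05, 0, 0], [-0.6, 0.01, 0.05, 0, 0], [-0.6, 0, 0.05, 0, 0]]]'

```text
time_s: 7.45
tcp_pos: [0.4827, -0.0248, 0.0656]
eef_rot: [180.0, -0.0, -92.7]
contact_force: [-0.2, -2.6, -2.1]
gripper_width: 0.0259
gripper_force: 6.0
```

>>> jog_arm --deltas '[[[-0.6, 0, 0.05, 0, 0], [-0.6, 0, 0.05, 0, 0], [-0.6, 0.01, 0.05, 0, 0], [-0.6, 0, 0.05, 0, 0]]]'

```text
time_s: 7.95
tcp_pos: [0.4828, -0.0227, 0.0656]
eef_rot: [-180.0, -0.0, -92.7]
contact_force: [0.4, -2.0, -1.8]
gripper_width: 0.0259
gripper_force: 6.0
```

>>> jog_arm --deltas '[[[-0.6, 0, 0.05, 0, 0], [-0.6, 0, 0.05, 0, 0], [-0.6, 0, 0, 0, 0]]]'

```text
time_s: 8.32
tcp_pos: [0.4828, -0.0217, 0.0656]
eef_rot: [-180.0, 0.0, -92.7]
contact_force: [0.1, -2.1, -2.3]
gripper_width: 0.0256
gripper_force: 6.0
```

>>> jog_arm --deltas '[[[-0.6, 0.01, 0.05, 0, 0], [-0.6, 0, 0.05, 0, 0], [-0.6, 0, 0, 0, 0]]]'

```text
time_s: 8.7
tcp_pos: [0.4829, -0.0207, 0.0655]
eef_rot: [180.0, 0.0, -92.7]
contact_force: [-1.0, -2.3, -1.9]
gripper_width: 0.0261
gripper_force: 6.0
```

Run:
```python
from h import *
a=[cv2.resize(r.capture("top")[235:268,250:300],(400,264),interpolation=cv2.INTER_CUBIC),cv2.resize(r.capture("side")[228:268,275:335],(400,264),interpolation=cv2.INTER_CUBIC)]
cv2.imwrite("pics/n1.png",np.hstack(a))
```

```text
(no output)
```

View pics/n1.png

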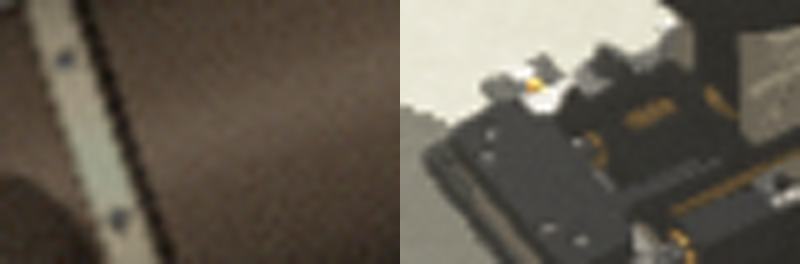

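Left: the top view is blocked by the arm. Right: in the side view the gripper hides the nose. I'll go on by force.

>>> jog_arm --deltas '[[[-0.6, 0, 0.05, 0, 0], [-0.6, 0, 0.05, 0, 0], [-0.6, 0, 0, 0, 0]]]'

```text
time_s: 9.18
tcp_pos: [0.4829, -0.0198, 0.0656]
eef_rot: [180.0, -0.0, -92.7]
contact_force: [-0.8, -2.3, -1.7]
gripper_width: 0.0257
gripper_force: 6.0
```

>>> jog_arm --deltas '[[[-0.6, 0, 0.05, 0, 0], [-0.6, 0, 0, 0, 0]]]'

```text
time_s: 9.43
tcp_pos: [0.4829, -0.0193, 0.0656]
eef_rot: [-180.0, 0.0, -92.7]
contact_force: [-0.0, -2.3, -2.0]
gripper_width: 0.0257
gripper_force: 6.0
```

>>> jog_arm --deltas '[[[-0.6, 0, 0.05, 0, 0], [-0.6, 0, 0, 0, 0]]]'

```text
time_s: 9.68
tcp_pos: [0.4829, -0.0187, 0.0656]
eef_rot: [180.0, -0.0, -92.7]
contact_force: [-1.0, -2.0, -2.5]
gripper_width: 0.0257
gripper_force: 6.0
```

>>> jog_arm --deltas '[[[-0.6, 0.01, 0.05, 0, 0], [-0.6, 0, 0.05, 0, 0], [-0.6, 0, 0, 0, 0]]]'

```text
time_s: 10.05
tcp_pos: [0.483, -0.0178, 0.0656]
eef_rot: [180.0, -0.0, -92.7]
contact_force: [-0.4, -2.5, -2.2]
gripper_width: 0.026
gripper_force: 6.0
```

>>> jog_arm --deltas '[[[-0.6, 0, 0.05, 0, 0], [-0.6, 0, 0.05, 0, 0], [-0.6, 0, 0, 0, 0]]]'

```text
time_s: 10.42
tcp_pos: [0.4824, -0.0174, 0.0655]
eef_rot: [179.9, -0.1, -92.7]
contact_force: [-0.8, -7.6, -0.7]
gripper_width: 0.0256
gripper_force: 6.0
```

The force rose to 7.6 N, of which about 5 N is on the stop. The nose is home, so I'll release and lift.

>>> jog_arm --deltas '[[[-0.6, 0, 0, 0, 0], [-0.6, 0, 0, 0, 0], [-0.2, 0, 0, 0, 0], [0, 0, 0, 0, 0], [0, 0, 0, 0, 0], [0, 0, 0, 0, 0]]]'

```text
time_s: 11.18
tcp_pos: [0.4832, -0.0166, 0.0656]
eef_rot: [-180.0, 0.0, -92.7]
contact_force: [-0.0, -0.1, -0.4]
gripper_width: 0.0438
gripper_force: 0.0
```

>>> jog_arm --deltas '[[[0, 0, 0, 3, 0], [0, 0, 0, 5, 0], [0, 0, 0, 5, 0], [-1, 0, -4, 3, 0], [-1, 0, -6, 0, 0], [-1, 0, -6, 0, 0], [-1, 0, -6, 0, 0], [-1, 0, -4, 0, 0]]]'

```text
time_s: 12.18
tcp_pos: [0.4826, -0.2791, 0.2255]
eef_rot: [-180.0, -0.0, -92.8]
contact_force: [0.8, 1.5, 1.1]
gripper_width: 0.0019
gripper_force: 0.0
```

Run:
```python
from h import *
t=r.capture("top");s=r.capture("side")
cv2.imwrite("pics/f2t.png",t);cv2.imwrite("pics/f2s.png",s)
a=[cv2.resize(t[210:290,250:330],(400,400),interpolation=cv2.INTER_CUBIC),cv2.resize(s[225:305,275:355],(400,400),interpolation=cv2.INTER_CUBIC)]
cv2.imwrite("pics/n2.png",np.hstack(a))
```

```text
(no output)
```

View pics/n2.png

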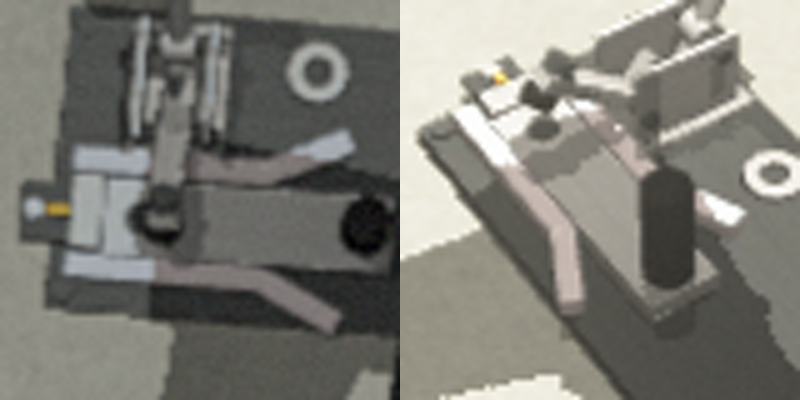

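The nose is against the stop: no pin is visible between them (left crop x≈104), and the stop is where it was. Now going to the handle with closed fingers, on the grip's -x side.

>>> jog_arm --deltas '[[[-1, 1.2, 5, 0, 0], [-1, 1.2, 5, 0, 0], [-1, 1.2, 5, 0, 0], [-1, 1.2, 5, 0, 0], [-1, 1.2, 5, 0, 0], [-1, 1.2, 5, 0, 0], [-1, 1.4, 5.7, 0, 0], [-1, 0, 0, 0, 0]]]'

```text
time_s: 13.28
tcp_pos: [0.5694, 0.0842, 0.2252]
eef_rot: [180.0, 0.0, -92.4]
contact_force: [-0.0, -0.3, -0.5]
gripper_width: 0.0002
gripper_force: 0.0
```

>>> jog_arm --deltas '[[[-1, 0, 0, -2, 0], [-1, 0, 0, -2, 0], [-1, 0, 0, -2.1, 0], [-1, 0, 0, 0, 0]]]'

```text
time_s: 13.78
tcp_pos: [0.5676, 0.0796, 0.1632]
eef_rot: [179.8, -0.1, -92.7]
contact_force: [0.4, 0.3, -0.0]
gripper_width: 0.0005
gripper_force: 0.0
```

>>> jog_arm --deltas '[[[-1, 0.6, 0, 0, 0], [-1, 0.6, 0, 0, 0], [-1, 0.6, 0, -0.2, 0], [-1, 0.6, 0, -0.2, 0]]]'

```text
time_s: 14.28
tcp_pos: [0.5932, 0.0801, 0.1607]
eef_rot: [180.0, 0.0, -92.7]
contact_force: [-2.3, -1.1, 1.4]
gripper_width: 0.0006
gripper_force: 1.6
```

>>> jog_arm --deltas '[[[-1, 0.6, -0.05, -0.4, 0], [-1, 0.6, -0.05, -0.4, 0], [-1, 0.6, -0.05, -0.4, 0], [-1, 0.6, -0.05, -0.4, 0], [-1, 0.6, 0, -0.5, 0], [-1, 0, 0, 0, 0]]]'

```text
time_s: 15.02
tcp_pos: [0.6232, 0.0781, 0.1386]
eef_rot: [180.0, -0.0, -92.7]
contact_force: [-1.8, -0.5, -1.2]
gripper_width: 0.0006
gripper_force: 0.5
```

The handle is at about 0.55. Lifting over it to press down from the top.

>>> jog_arm --deltas '[[[-1, -0.3, 0, 1.5, 0], [-1, 0, 0, 2, 0], [-1, 2.2, -0.1, 0, 0], [-1, 2.2, -0.1, 0, 0], [-1, 0, 0, -1, 0], [-1, 0, 0, -1, 0], [-1, 0, 0, -1, 0], [-1, 0, 0, 0, 0]]]'

```text
time_s: 16.02
tcp_pos: [0.6669, 0.0766, 0.1465]
eef_rot: [-179.6, 0.0, -92.6]
contact_force: [7.0, -1.3, 5.0]
gripper_width: 0.0009
gripper_force: 2.8
```

>>> jog_arm --deltas '[[[-1, 0.1, 0, -0.5, 0], [-1, 0.1, 0, -0.5, 0], [-1, 0.1, 0, -0.5, 0], [-1, 0.1, 0, -0.5, 0], [-1, 0, 0, 0, 0]]]'

```text
time_s: 16.65
tcp_pos: [0.6772, 0.0772, 0.1311]
eef_rot: [-178.8, 0.2, -92.5]
contact_force: [17.2, -3.8, 12.5]
gripper_width: 0.0007
gripper_force: 9.1
```

The +x force was not expected; taking a look.

>>> jog_arm --deltas '[[[-1, 0, 0, 3, 0], [-1, 0, 0, 3, 0], [-1, 0, 0, 0, 0]]]'

```text
time_s: 17.02
tcp_pos: [0.6689, 0.0766, 0.1874]
eef_rot: [-179.7, 0.1, -92.7]
contact_force: [-0.6, -0.5, -1.0]
gripper_width: 0.0004
gripper_force: 0.0
```

Run:
```python
from h import *
t=r.capture("top");s=r.capture("side");print(r.get_state()["tcp_pos"],r.get_state()["contact_force"])
a=[cv2.resize(t[190:270,250:330],(400,400),interpolation=cv2.INTER_CUBIC),cv2.resize(s[170:270,300:400],(400,400),interpolation=cv2.INTER_CUBIC)]
cv2.imwrite("pics/n3.png",np.hstack(a))
```

```text
[0.66745436 0.07633111 0.18445147] [ 0.17477525 -0.66381068 -0.91770597]
```

View pics/n3.png

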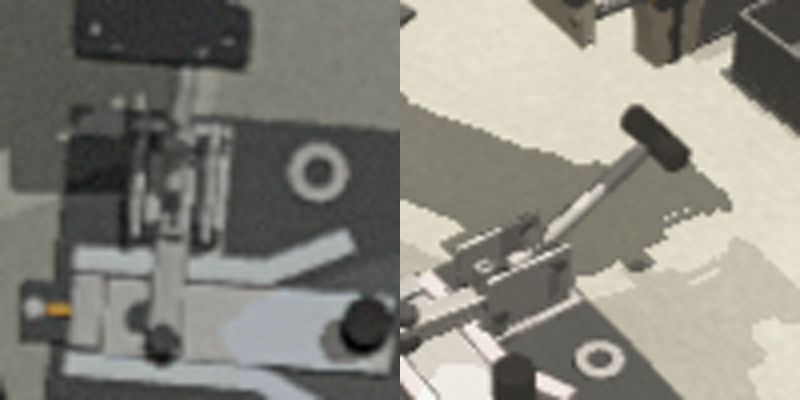

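In the side crop the grip centre is at (655,137), i.e. full-frame pixel (364,204). Working out the handle angle from it.

Run:
```python
from h import *
o,d=ray("side",363.6,203.9); th=np.radians(-2.66); n=np.array([-np.sin(th),np.cos(th),0]); ex=np.array([np.cos(th),np.sin(th),0])
t=np.array([.4847,.0519,0]); s=(.030-n@(o-t))/(n@d); P=o+s*d
x=ex@(P-t); print(P,x,"angle",1.18-np.arctan2(P[2]-.057,x-.0878),np.hypot(P[2]-.057,x-.0878))
```

```text
[0.66049253 0.07376519 0.10561468] 0.174588370759559 angle 0.6693959821612401 0.0994766719221506
```

The handle is at 0.67, and the fingertips are narrower than I assumed, so they pushed on the grip's far side. Re-centring over the grip and following its arc.

>>> jog_arm --deltas '[[[-1, -0.8, 0, 0, 0], [-1, 0, 0, -2.5, 0], [-1, 0, 0, -2, 0], [-1, 0, 0, -0.5, 0], [-1, 0, 0, 0, 0]]]'

```text
time_s: 17.75
tcp_pos: [0.6596, 0.0761, 0.1343]
eef_rot: [180.0, -0.0, -92.7]
contact_force: [0.1, 0.6, 0.8]
gripper_width: 0.0007
gripper_force: 0.0
```

>>> jog_arm --deltas '[[[-1, 0.15, 0, -0.3, 0], [-1, 0.15, 0, -0.3, 0], [-1, 0.15, 0, -0.3, 0], [-1, 0, 0, 0, 0]]]'

```text
time_s: 18.25
tcp_pos: [0.6656, 0.0763, 0.1265]
eef_rot: [-179.9, 0.0, -92.7]
contact_force: [0.5, 0.2, 4.0]
gripper_width: 0.001
gripper_force: 2.3
```

Contact is clean. Continuing down in small steps.

>>> jog_arm --deltas '[[[-1, 0.1, 0, -0.3, 0], [-1, 0.1, 0, -0.3, 0], [-1, 0.1, 0, -0.3, 0], [-1, 0.1, 0, -0.3, 0], [-1, 0, 0, 0, 0]]]'

```text
time_s: 18.88
tcp_pos: [0.6709, 0.0764, 0.1152]
eef_rot: [-179.7, 0.0, -92.7]
contact_force: [4.8, -0.7, 6.1]
gripper_width: 0.0006
gripper_force: 2.7
```

>>> jog_arm --deltas '[[[-1, 0.05, 0, -0.3, 0], [-1, 0.05, 0, -0.3, 0], [-1, 0.05, 0, -0.3, 0], [-1, 0, 0, 0, 0]]]'

```text
time_s: 19.38
tcp_pos: [0.6716, 0.0764, 0.1056]
eef_rot: [-179.8, 0.0, -92.7]
contact_force: [3.9, -0.3, 4.3]
gripper_width: 0.0006
gripper_force: 2.1
```

>>> jog_arm --deltas '[[[-1, 0.05, 0, -0.3, 0], [-1, 0, 0, -0.3, 0], [-1, 0, 0, -0.2, 0], [-1, 0, 0, 0, 0]]]'

```text
time_s: 19.88
tcp_pos: [0.6694, 0.0761, 0.0955]
eef_rot: [179.9, -0.0, -92.7]
contact_force: [-0.3, 0.7, -0.7]
gripper_width: 0.0007
gripper_force: 0.0
```

>>> jog_arm --deltas '[[[-1, 0, 0, -0.15, 0], [-1, 0, 0, -0.1, 0], [-1, 0, 0, 0, 0]]]'

```text
time_s: 20.25
tcp_pos: [0.6701, 0.0761, 0.094]
eef_rot: [180.0, -0.0, -92.7]
contact_force: [-1.6, -0.8, 1.4]
gripper_width: 0.0005
gripper_force: 0.9
```

>>> jog_arm --deltas '[[[-1, 0, 0, -0.1, 0], [-1, 0, 0, 0, 0]]]'

```text
time_s: 20.5
tcp_pos: [0.6704, 0.0762, 0.0934]
eef_rot: [180.0, -0.0, -92.7]
contact_force: [-2.6, 0.1, 4.9]
gripper_width: 0.0005
gripper_force: 2.4
```

>>> jog_arm --deltas '[[[-1, 0, 0, -0.1, 0], [-1, 0, 0, 0, 0]]]'

```text
time_s: 20.75
tcp_pos: [0.6705, 0.0762, 0.0929]
eef_rot: [-180.0, -0.0, -92.7]
contact_force: [-4.6, -0.3, 7.3]
gripper_width: 0.0004
gripper_force: 3.8
```

>>> jog_arm --deltas '[[[-1, 0, 0, -0.15, 0], [-1, 0, 0, 0, 0], [-1, 0, 0, 0, 0]]]'

```text
time_s: 21.12
tcp_pos: [0.6706, 0.0762, 0.0921]
eef_rot: [-180.0, -0.0, -92.7]
contact_force: [-6.4, -0.1, 11.5]
gripper_width: 0.0004
gripper_force: 5.9
```

>>> jog_arm --deltas '[[[-1, 0, 0, 1, 0], [-1, 0, 0, 4, 0], [-1, 0, 0, 5, 0], [-1, 0, -6, 3, 0], [-1, 0, -6, 0, 0], [-1, 0, -6, 0, 0], [-1, 0, -6, 0, 0], [-1, 0, 0, 0, 0]]]'

```text
time_s: 22.12
tcp_pos: [0.6701, -0.1639, 0.2183]
eef_rot: [-180.0, -0.0, -93.0]
contact_force: [-0.2, 0.3, 0.0]
gripper_width: 0.0007
gripper_force: 0.0
```

Run:
```python
from h import *
t=r.capture("top");s=r.capture("side")
a=[cv2.resize(t[190:290,250:350],(400,400),interpolation=cv2.INTER_CUBIC),cv2.resize(s[190:290,280:380],(400,400),interpolation=cv2.INTER_CUBIC)]
cv2.imwrite("pics/n4.png",np.hstack(a))
th=np.radians(-2.66)
for q in(.9,.98,1.06,1.1):
    a=1.18-q;x=.0878+.1*np.cos(a);P=[.4847+np.cos(th)*x-np.sin(th)*.03,.0519+np.sin(th)*x+np.cos(th)*.03,.057+.1*np.sin(a)]
    p=proj("side",P);print(q,(p-[280,190])*4+[400,0])
```

```text
0.9 [744.84491455  75.17293319]
0.98 [746.71007915  83.14828866]
1.06 [747.77280817  91.54493812]
1.1 [748.00462696  95.88383107]
```

View pics/n4.png

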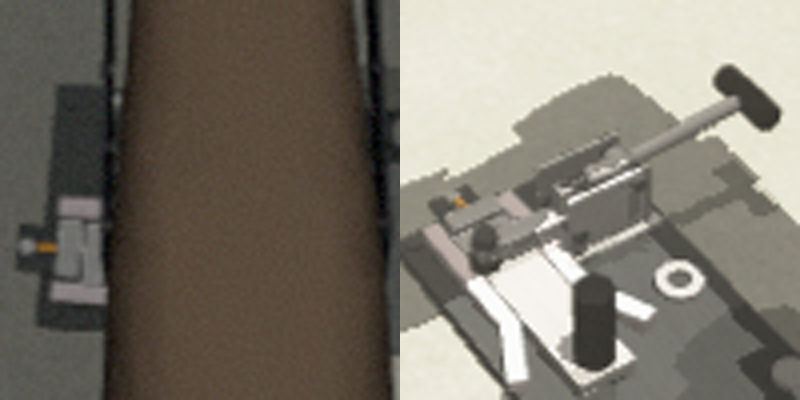

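The grip centre is at about (747,97), which matches the predicted pixel for 1.10 rad. The pad is down on the bar and the nose is on the stop, so I'm handing in.

```bash
python3 -c "
from plant import r
print(r.close_job())"
```

```text
the job is handed in; nothing more can be done
None
```

The crank is home against the end stop and clamped, with the handle at its stop (about 1.10 rad in the last picture); I handed the job in, but no verdict was reported.

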